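# Close up the instrument case

## Robot

A 7-joint arm with a two-finger parallel gripper is mounted at the origin on a cart in front of the work surface, level with it; the furniture and walls round the work are solid. World frame = base frame: x ahead of the robot, y to its left, z up, the work surface at z = 0. Lengths are in m, angles in degrees, forces in N, time in s.
With the tool pointing down it reaches from about 0.425 to 0.875 m from the base axis. Payload 4.7 kg.
Tool frame: the origin (TCP) lies at the very end of the fingers, on their centre line; the grasp point (between the pads) lies 19 mm behind it (pinch_z is the distance from the TCP to the grasp point, in m); z points along the fingers, y is the direction in which the jaws open and shut (so a half turn about z gives the same grasp; the last joint's range is limited). The gripper opens to 87 mm and grips with 3 to 60 N. Pads are 19 mm wide; open, the fingers measure 117 mm over their backs; the gripper's body (75 mm by 190 mm) begins 51 mm behind the grasp point.
Start: joints at [-73.505, 18.392, -4.016, 83.108, 1.295, 78.541, -3.26], TCP at [0.176, 0.626, 0.223] pointing down, gripper open.
Joint ranges: [-163.93, 163.93], [-17.29, 119.83], [-79.2, 71.16], [3.27, 140.29], [-89.18, 269.18], [5.43, 117.66], [-154.24, 154.24]. Speed limits (degrees/s): [147.25, 147.25, 180, 180, 180, 180, 180].

## Interface

Orientations are given as [roll, pitch, yaw] about the fixed x, y, z axes, in that order (R = Rz(yaw) Ry(pitch) Rx(roll)).
In Python, from cell import get_obs, read_camera, camera_params, sign_off, pinch_z gives the robot as it stands.
- The arm moves only by the shell command python3 -m handwheel 'ROWS' [FORCE]. ROWS is JSON, a list of rows, each a list of 5 numbers: the finger opening in m, from 0 to 0.087, then the shift along the tool's x, y, z in m, then the turn about the tool's z in rad. In form: [[jaw, tx, ty, tz, twist], ...]. A call has 1 to 20 rows; each row is the pose to reach, as a shift and turn from the pose commanded when the call began, along the tool's axes at that moment; what a row does not reach only later rows make up. A row lasts 1/10 s, in which the tool goes at most 50 mm and 8.59 degrees, less where a joint would pass 70% of its speed; a pose out of reach is approached as far as the arm can. A call with a gripper value outside its range is refused whole. The fingers move at their own pace and stop on an object; FORCE is the grip in N (left out, the last holds). Time passes only in rows, so rows that repeat a pose let the fingers close. It gives the time, the measured TCP pose, the force and the opening at its end, in the units of the state.
- get_obs(): the state, without advancing time (a new reading comes with each control period).
- read_camera(name): name is "scene" or "top" or "wrist"; returns the picture (420x560x3 uint8, blue, green, red); there is no depth.
- camera_params(name): a dict with "camera_matrix" (3x3 intrinsics, pixels), "k1" (the pictures are not rectified: a ray, as slopes to the right and down, at radius r is drawn at 1 + k1 r^2 times it, then the intrinsics apply), "R" (3x3) and "t" (3): a world point X has camera coordinates R X + t. Camera axes: x right, y down, z forward; pixel columns grow to the right and rows downward; lengths in m; the calibration is good to about 2 mm. A picture is of the moment at which its call begins: read the wrist's pose just before it. camera_params takes no time and is no camera call; for the wrist camera it gives the pose at the moment of the call.
- sign_off(): hands the job in, once; it reports no verdict.
The state is a dict: "time_s": time; "qpos": joint angles; "joint_velocities": joint speeds; "effort": joint torques, N m; "tool_pos": TCP position; "tool_rot": TCP orientation; "force": force on the tool from outside, world axes, zero at the start; "wrist_torque": the same for the moment, N m; "grip_width": finger opening in m.
Only numpy, scipy, OpenCV 4.12 (cv2) and the standard library are available. Lean on these libraries where they do the work, as an engineer would, in place of code of your own. Each camera call takes 0.05 s, during which the arm holds its last target.

## Task

Close up the instrument case on the bench: with the lid still standing open, fold the upright orange flap all the way down over its compartment, and then swing the blue lid fully shut over it. Only push with the fingers: do not take hold of the flap, the lid or anything else, and leave the things in and around the case where they are.

Things in the scene. Friction and masses are not known exactly. Their poses are not given: they have to be found in the camera images.
- case: grey open instrument case, 150 (its x) x 220 (its y) x 65 mm (z), walls 5 mm, fixed on a riser whose height differs (underside 35 to 80 mm above the table); origin at the centre of the case's underside, z up; -x side (two black catches) faces the robot, +x is the far side with the lid's hinge, +y is left. A divider 55 mm left of the centre parts the large compartment (right, under the flap) from the small one.
- lid (a joint): the blue lid's hinge (a stiff hinge: the lid stays at whatever angle it is left, about 0.3 N m to move), rad: 0 = fully shut, lying level on the case; about 1.57 = standing upright on the far rim; more = leaning away from the robot (stop at 1.95)
- lid_hinge (a point): middle of the lid's hinge line, which runs along the case's y on the far rim, 66 mm above the case's underside; axes as the case's. Behind the lid (world x over 0.58) the air is free only between world y -0.05 and 0.37: a 0.39 m high drum frame stands to the right, a 0.34 m high instrument to the left
- lid_middle (a point): centre of the lid, a flat panel 150 mm from hinge to free edge, 220 mm along the hinge and 10 mm thick, 75 mm from the hinge line. Site frame turns with the lid: its x points from the free edge to the hinge, y along the hinge (case's +y), z out of the lid's outer face (up when shut, away from the robot when open). The hinge line lies in the plane of the lid's inner face, so the outer face is 10 mm beyond it; shut, its outer face is 76 mm above the case's underside
- flap (a joint): the orange flap's hinge (a stiff hinge: the flap stays where it is left, about 0.1 N m to move), rad: 0 = folded down flat over the large compartment; about 1.57 = upright; more = leaning out to the right (stop at 1.85)
- flap_hinge (a point): middle of the flap's hinge line, which runs along the case's x just inside the right wall, 103 mm right of the case's centre and 52 mm above the case's underside; axes as the case's
- flap_middle (a point): centre of the flap, a flat panel 163 mm from hinge to free edge, 126 mm along the hinge and 5 mm thick. Site frame turns with the flap: y points from the hinge to the free edge, x along the hinge (case's +x), z out of its outer face (up when folded, to the right when upright). The hinge line lies in the plane of its inner face; folded, its outer face is 57 mm above the case's underside, 8 mm below the case's rim
- stubby: small blue screwdriver, 25x130x27 mm, lying on the floor of the large compartment; stays there
- blue_marker: blue marker pen, 14x135x15 mm, lying on the floor of the large compartment; stays there
- syringe: plastic syringe, 25x120x26 mm, lying in the small left compartment; stays there
- red_bottle: clear bottle with a red cap, 88 mm wide, 182 mm high, stands to the right of the case; origin at the centre of its underside, z up
- tape: green roll of tape lying flat, 85 mm across, 19 mm high, right of the case; origin at the centre of its underside
- bench_timer: white bench timer, 70x62x21 mm, right of the case; origin at the centre of its underside
- petri: closed petri dish, 90 mm across, 16 mm high, far right of the case; origin at the centre of its underside

How it is judged:
By the outcome, as a careful person would: the job done as asked, in the order asked, and still so for the second after the job is handed in, with the robot touching nothing.
It also fails if it takes over 48 s, if anything falls off the work surface, if the arm or the gripper's body presses on something with over 40 N, if the wrist force passes 120 N, or if a joint passes its speed limit or range.

## Working session

There is one attempt and no reset: what is moved stays moved. The work goes in short steps, Python scripts to look and compute and a shell command to move; the robot and the scene stay as the last step left them, time stands still between calls to the robot, and variables do not carry over. Pictures are saved under pics/ and viewed, and the job is handed in when it is done.

```bash
ls; mkdir -p pics
python3 - <<'E'
from cell import *
import cv2
print(get_obs(), pinch_z)
for n in ["scene","top"]:
    cv2.imwrite(f"pics/{n}0.png",read_camera(n)); p=camera_params(n); print(n,p)
E
```

```text
pics
{'time_s': 0.0, 'qpos': array([-73.5027438 ,  18.44004574,  -4.01218721,  83.17455703,
         1.29466866,  78.54139766,  -3.26075212]), 'joint_velocities': array([ 0.00029013, -0.05321849,  0.12326759, -0.07895362, -0.14210704,
        0.0243934 ,  0.07069085]), 'effort': array([ 8.59646898e-04, -4.91298401e+01, -4.03448185e-01, -3.12510216e+01,
       -6.39889506e-02,  4.41322848e-02,  1.79445210e-04]), 'tool_pos': array([0.17570667, 0.6252243 , 0.22145291]), 'tool_rot': array([-1.79889210e+02,  6.50112372e-03,  1.64308500e+02]), 'force': array([0.32728654, 0.53898843, 0.58609705]), 'wrist_torque': array([-0.01111743,  0.03904318, -0.04896995]), 'grip_width': 0.08698952513694716} 0.0187
scene {'camera_matrix': array([[381.07642084,   0.        , 285.61934564],
       [  0.        , 381.07642084, 206.74433781],
       [  0.        ,   0.        ,   1.        ]]), 'k1': 0.008748518033948771, 'R': array([[ 0.62470112, -0.78078367, -0.01119715],
       [-0.36321196, -0.27785053, -0.88931218],
       [ 0.69124929,  0.55962125, -0.45716351]]), 't': array([-0.38075149,  0.27629802,  0.63428898])}
top {'camera_matrix': array([[406.79350946,   0.        , 283.05234913],
       [  0.        , 406.79350946, 203.3824458 ],
       [  0.        ,   0.        ,   1.        ]]), 'k1': -0.049273368073874814, 'R': array([[-0.02577155, -0.99897103,  0.03731892],
       [-0.9987153 ,  0.02409974, -0.0445752 ],
       [ 0.04362995, -0.03841975, -0.99830875]]), 't': array([-0.06732058,  0.55016214,  1.05612646])}
```

View pics/scene0.png

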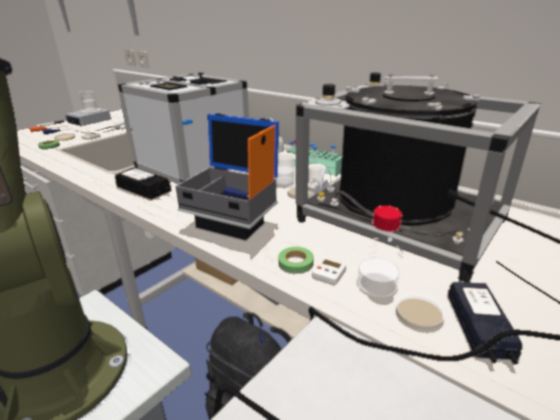

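View pics/top0.png

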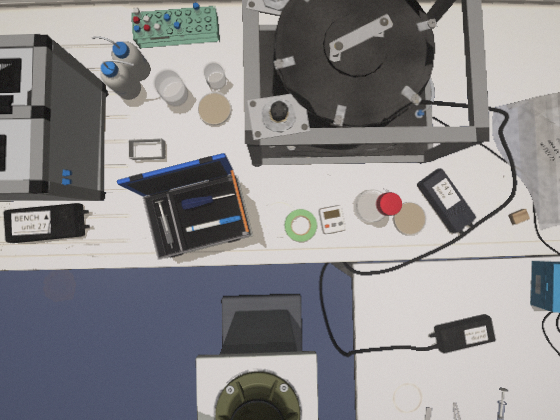

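The scene view shows the case at about (230,195), with the lid up at (243,145) and the flap up at (262,160). In the top view the case is at about (197,210), turned by roughly 12°. I'll enlarge both.

Run:
```python
import cv2
a=cv2.imread("pics/top0.png")[140:270,105:265]; cv2.imwrite("pics/topc.png",cv2.resize(a,None,fx=4.6,fy=4.6,interpolation=2))
a=cv2.imread("pics/scene0.png")[105:240,165:290]; cv2.imwrite("pics/scenec.png",cv2.resize(a,None,fx=4.4,fy=4.4,interpolation=2))
```

```text
(no output)
```

View pics/topc.png

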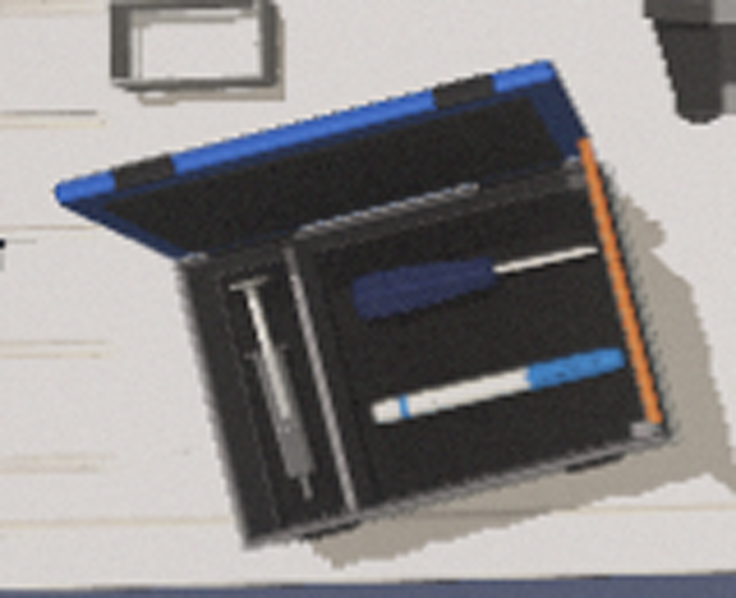

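View pics/scenec.png

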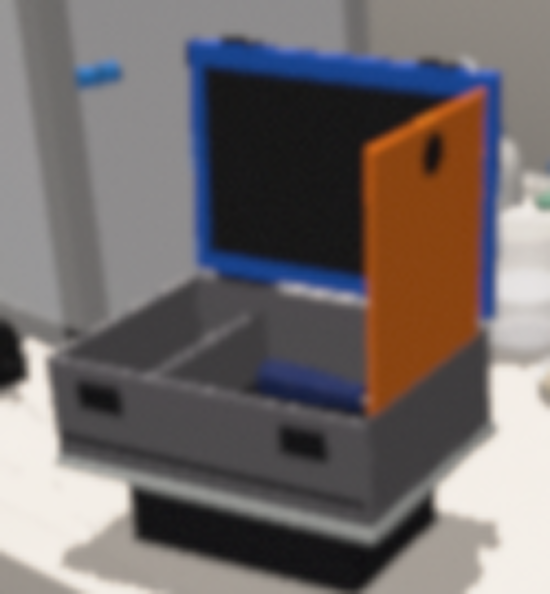

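```bash
cat > h.py <<'E'
import numpy as np, cv2
from cell import camera_params
def ray(n,uv,P=None):
    p=P or camera_params(n); K=p["camera_matrix"]
    d=(np.array(uv,float)-K[:2,2])/[K[0,0],K[1,1]]
    s=d.copy()
    for _ in range(20): s=d/(1+p["k1"]*(s@s))
    v=p["R"].T@np.r_[s,1]; return -p["R"].T@p["t"], v/np.linalg.norm(v)
def tri(rs):
    A=sum(np.eye(3)-np.outer(v,v) for c,v in rs); b=sum((np.eye(3)-np.outer(v,v))@c for c,v in rs)
    X=np.linalg.solve(A,b); return X,[np.linalg.norm((np.eye(3)-np.outer(v,v))@(X-c)) for c,v in rs]
def plane(r,z): c,v=r; return c+v*(z-c[2])/v[2]
def proj(n,X,P=None):
    p=P or camera_params(n); q=p["R"]@X+p["t"]; s=q[:2]/q[2]; s=s*(1+p["k1"]*(s@s)); return p["camera_matrix"][:2,:2]@s+p["camera_matrix"][:2,2]
E
python3 - <<'E'
from h import *
T=lambda x,y:ray("top",(x/4.6+105-.4,y/4.6+140-.4)); S=lambda x,y:ray("scene",(x/4.4+165-.4,y/4.4+105-.4))
np.set_printoptions(precision=4,suppress=True)
pts=dict(FL=((245,547),(55,357)),FR=((672,437),(372,415)),BL=((182,262),(195,277)),lidTL=((60,190),(190,42)),lidTR=((550,65),(500,72)),flapF=((652,425),(368,148)),flapB=((585,140),(485,92)))
for k,(a,b) in pts.items(): print(k,*tri([T(*a),S(*b)]))
E
```

```text
FL [0.4249 0.2142 0.1318] [np.float64(0.002916546869832938), np.float64(0.002916546869832977)]
FR [ 0.473  -0.0001  0.1383] [np.float64(0.0007340566398100483), np.float64(0.0007340566398099418)]
BL [0.5663 0.2472 0.1298] [np.float64(0.000832647562497235), np.float64(0.0008326475624971114)]
lidTL [0.5883 0.254  0.2791] [np.float64(0.0006855145841451326), np.float64(0.0006855145841450635)]
lidTR [0.6375 0.0427 0.2823] [np.float64(0.00025712913000632275), np.float64(0.0002571291300063269)]
flapF [0.4831 0.0018 0.2826] [np.float64(0.0011322584009653021), np.float64(0.001132258400965294)]
flapB [0.6056 0.0281 0.2799] [np.float64(0.0008979584169416836), np.float64(0.0008979584169416815)]
```

The triangulated points agree with the given sizes: front rim 0.220 m long, case yaw about 12.8°, case centre about (0.522, 0.124), underside z about 0.067. The flap top at z 0.281 and the lid top at 0.281 fit that. Next I raise, close the fingers and align the tool with the world axes.

```bash
python3 -m handwheel '[[0,0,0,-0.05,-0.1],[0,0,0,-0.1,-0.2],[0,0,0,-0.15,-0.274],[0,0,0,-0.2,-0.274],[0,0,0,-0.22,-0.274],[0,0,0,-0.22,-0.274]]' 20
```

```text
time_s: 0.7
tool_pos: [0.1759, 0.6267, 0.4466]
tool_rot: [179.6, 0.1, -180.0]
force: [-0.5, 0.2, -0.3]
grip_width: 0.0472
```

```bash
python3 -m handwheel '[[0,-0.03,-0.03,0,0],[0,-0.06,-0.06,0,0],[0,-0.09,-0.09,0,0],[0,-0.12,-0.12,0,0],[0,-0.15,-0.15,0,0],[0,-0.18,-0.18,0,0],[0,-0.21,-0.21,0,0],[0,-0.24,-0.24,0,0],[0,-0.27,-0.27,0,0],[0,-0.3,-0.3,0,0],[0,-0.32,-0.33,0,0],[0,-0.335,-0.37,0,0],[0,-0.335,-0.41,0,0],[0,-0.335,-0.45,0,0],[0,-0.335,-0.49,0,0],[0,-0.335,-0.53,0,0],[0,-0.335,-0.57,0,0],[0,-0.335,-0.62,0,0],[0,-0.335,-0.662,0,0],[0,-0.335,-0.662,0,0]]'
```

```text
time_s: 2.7
tool_pos: [0.5097, -0.0441, 0.4416]
tool_rot: [-179.9, -0.1, 179.3]
force: [-0.1, -0.3, 0.5]
grip_width: 0.0002
```

Run:
```python
from h import *
from cell import *
print(get_obs()["tool_pos"],get_obs()["tool_rot"],get_obs()["time_s"])
a=read_camera("top"); b=read_camera("scene")
cv2.imwrite("pics/t1.png",a);cv2.imwrite("pics/s1.png",b)
w=read_camera("wrist"); cv2.imwrite("pics/w1.png",w)
```

```text
[ 0.50965437 -0.04413566  0.44156836] [-1.79859137e+02 -7.57141224e-02  1.79297906e+02] 2.7
```

View pics/s1.png

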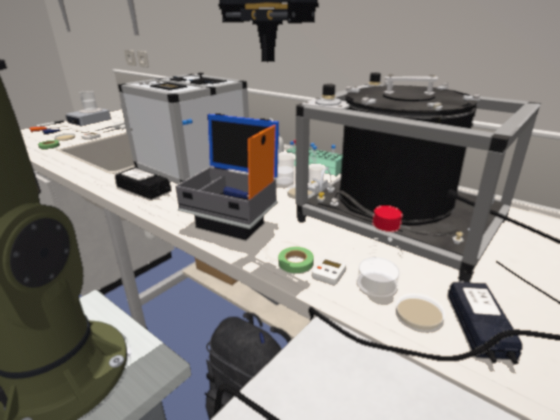

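View pics/w1.png

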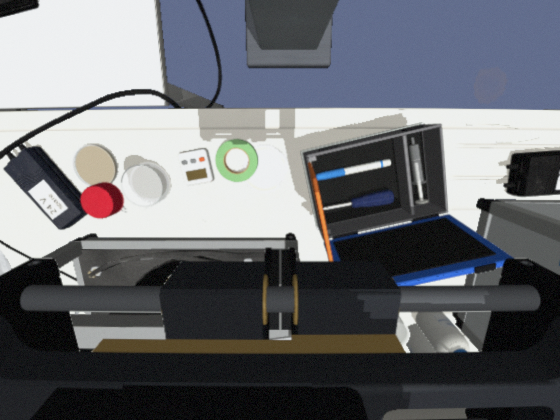

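Run:
```python
from h import *
np.set_printoptions(precision=3,suppress=True)
print(plane(ray("scene",(302,217)),0),plane(ray("scene",(302,105)),.39),plane(ray("scene",(466,272)),0),plane(ray("top",(248,142)),.39),plane(ray("top",(490,135)),.39))
c,s=np.cos(np.radians(12.8)),np.sin(np.radians(12.8))
C=np.array([.522,.1237]);H=.067
w=lambda X,Y:C+[X*c-Y*s,X*s+Y*c]
for X,th,r in [(-.045,np.radians(a),.125) for a in (100,90,75,60,45,30,15,0)]:
    y=-.103+r*np.cos(th)-.005*np.sin(th)-.015; z=H+.052+r*np.sin(th)+.005*np.cos(th)
    print(round(np.degrees(th)),w(X,y),z)
```

```text
[ 0.681 -0.003  0.   ] [ 0.423 -0.19   0.39 ] [ 0.699 -0.451  0.   ] [ 0.638 -0.009  0.39 ] [ 0.644 -0.437  0.39 ]
100 [ 0.51  -0.027] 0.24123272823819136
90 [ 0.505 -0.006] 0.244
75 [0.498 0.026] 0.24103482351164612
60 [0.491 0.055] 0.22975317547305482
45 [0.485 0.081] 0.21092388155425115
30 [0.481 0.102] 0.18583012701892218
15 [0.478 0.115] 0.15618200976926042
0 [0.477 0.121] 0.124
```

```bash
python3 -m handwheel '[[0,0,0,0.03,0],[0,0,0,0.06,0],[0,0,0,0.09,0],[0,0,0,0.12,0],[0,0,0,0.15,0],[0,0,0,0.18,0],[0,0,0,0.197,0],[0,0,0,0.197,0]]'
```

```text
time_s: 3.65
tool_pos: [0.5088, -0.034, 0.242]
tool_rot: [-180.0, -0.4, -179.8]
force: [0.5, 0.5, 0.2]
grip_width: 0.0003
```

```bash
python3 -m handwheel '[[0,0.002,0.014,0,0],[0,0.004,0.028,0,0],[0,0.007,0.044,0.001,0],[0,0.011,0.06,0.003,0],[0,0.014,0.075,0.008,0],[0,0.018,0.09,0.014,0],[0,0.021,0.103,0.023,0],[0,0.024,0.115,0.033,0],[0,0.026,0.126,0.045,0],[0,0.028,0.136,0.058,0]]'
```

```text
time_s: 4.65
tool_pos: [0.4827, 0.101, 0.1866]
tool_rot: [180.0, 0.0, -180.0]
force: [0.1, 0.3, 0.6]
grip_width: 0.0002
```

Run:
```python
from h import *
from cell import *
b=read_camera("scene"); a=b[60:240,150:330]
cv2.imwrite("pics/s2.png",cv2.resize(a,None,fx=3.3,fy=3.3,interpolation=2))
```

```text
(no output)
```

View pics/s2.png

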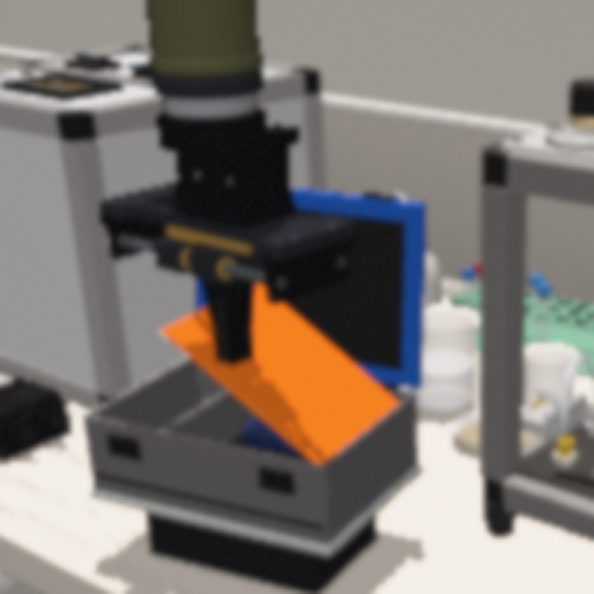

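The flap is at about 35° with the fingertip on its outer face, at (235,358) in the crop. The lid is untouched. I'll keep folding.

```bash
python3 -m handwheel '[[0,0.001,0.007,0.014,0],[0,0.003,0.013,0.028,0],[0,0.003,0.016,0.042,0],[0,0.003,0.018,0.052,0],[0,0.003,0.018,0.058,0],[0,0.003,0.018,0.062,0],[0,0.003,0.018,0.065,0],[0,0.003,0.018,0.065,0]]'
```

```text
time_s: 5.5
tool_pos: [0.4799, 0.1176, 0.1241]
tool_rot: [180.0, -0.0, 180.0]
force: [-4.4, -1.3, 9.8]
grip_width: 0.0006
```

```bash
python3 -m handwheel '[[0,0,0,0.002,0],[0,0,0,0.004,0],[0,0,0,0.004,0]]'
```

```text
time_s: 5.8
tool_pos: [0.48, 0.1176, 0.1236]
tool_rot: [179.9, -0.0, 180.0]
force: [-12.4, -3.5, 31.1]
grip_width: 0.0005
```

The stop is solid: 31 N, and z 0.1236 is the predicted folded height. Now I lift clear and look.

```bash
python3 -m handwheel '[[0,0,0,-0.02,0],[0,0,0,-0.06,0],[0,0,0,-0.1,0],[0,0,0,-0.14,0],[0,0,0,-0.18,0],[0,0,0,-0.22,0],[0,0,0,-0.26,0],[0,0,0,-0.285,0],[0,0,0,-0.285,0]]'
```

```text
time_s: 6.7
tool_pos: [0.4815, 0.1177, 0.4081]
tool_rot: [179.8, 0.4, 180.0]
force: [0.2, -0.0, 0.6]
grip_width: 0.0005
```

Run:
```python
from h import *
from cell import *
b=read_camera("scene"); a=b[60:240,150:330]
cv2.imwrite("pics/s3.png",cv2.resize(a,None,fx=3.3,fy=3.3,interpolation=2))
```

```text
(no output)
```

View pics/s3.png

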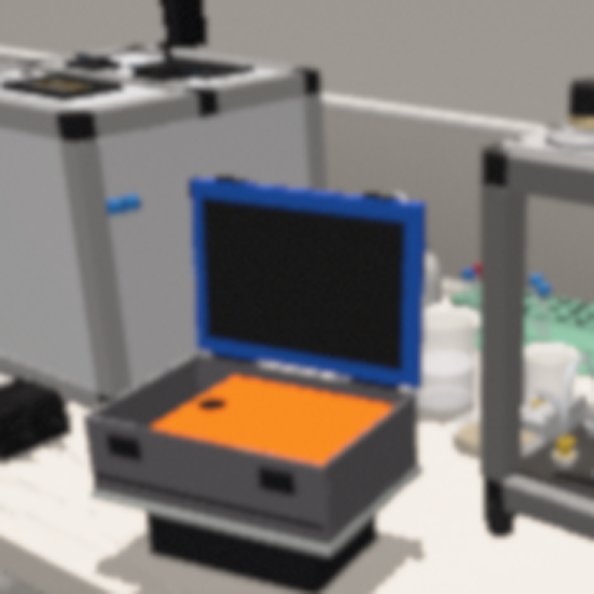

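The flap lies flat below the rim, with its free edge at crop (152,425)–(235,378). The lid still stands. Next I go over and behind the lid.

```bash
python3 -m handwheel '[[0,-0.03,0.006,0,0],[0,-0.06,0.012,0,0],[0,-0.09,0.018,0,0],[0,-0.12,0.024,0,0],[0,-0.15,0.03,0,0],[0,-0.18,0.035,0,0],[0,-0.19,0.035,0,0],[0,-0.19,0.035,0.03,0],[0,-0.19,0.035,0.06,0],[0,-0.19,0.035,0.09,0],[0,-0.19,0.035,0.12,0],[0,-0.19,0.035,0.15,0],[0,-0.19,0.035,0.158,0],[0,-0.19,0.035,0.158,0]]'
```

```text
time_s: 8.15
tool_pos: [0.6687, 0.1525, 0.2432]
tool_rot: [-179.9, -0.2, 180.0]
force: [-1.0, 0.3, 0.4]
grip_width: 0.0002
```

Run:
```python
from h import *
from cell import *
b=read_camera("scene"); a=b[40:240,150:350]
cv2.imwrite("pics/s4.png",cv2.resize(a,None,fx=3,fy=3,interpolation=2))
b=read_camera("top"); a=b[120:270,100:270]
cv2.imwrite("pics/t4.png",cv2.resize(a,None,fx=3.5,fy=3.5,interpolation=2))
C=np.array([.522,.1237]);H=.067;t=np.radians(12.8);c,s=np.cos(t),np.sin(t)
for a in (95,90,75,60,45,30,15,0):
    th=np.radians(a);r=.112
    X=.075-r*np.cos(th)+.01*np.sin(th)+.0095; Y=.015
    z=H+.066+r*np.sin(th)+.01*np.cos(th)
    print(a,np.round(C+[X*c-Y*s,X*s+Y*c],3),round(z,3))
```

```text
95 [0.62  0.161] 0.244
90 [0.611 0.159] 0.245
75 [0.582 0.153] 0.244
60 [0.555 0.147] 0.235
45 [0.531 0.141] 0.219
30 [0.511 0.137] 0.198
15 [0.498 0.134] 0.172
0 [0.492 0.132] 0.143
```

View pics/s4.png

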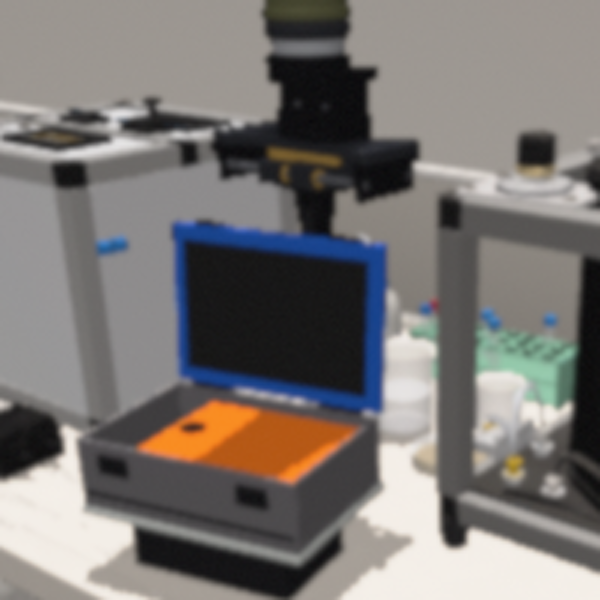

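View pics/t4.png

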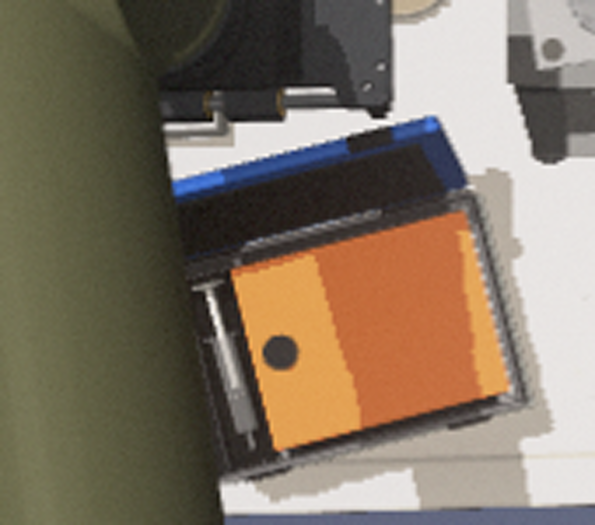

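```bash
python3 -m handwheel '[[0,0.012,0.004,0,0],[0,0.024,0.006,0,0],[0,0.036,0.007,0,0],[0,0.048,0.008,0,0],[0,0.06,0.006,0,0],[0,0.073,0.004,0,0],[0,0.087,0.001,0,0],[0,0.1,-0.002,0.004,0],[0,0.114,-0.005,0.009,0],[0,0.126,-0.008,0.016,0],[0,0.138,-0.011,0.025,0],[0,0.149,-0.013,0.035,0],[0,0.158,-0.015,0.046,0]]'
```

```text
time_s: 9.55
tool_pos: [0.5134, 0.1378, 0.2025]
tool_rot: [179.9, 0.3, 180.0]
force: [-0.0, -0.3, 2.7]
grip_width: 0.0004
```

Run:
```python
from h import *
from cell import *
b=read_camera("scene"); a=b[40:240,150:350]
cv2.imwrite("pics/s5.png",cv2.resize(a,None,fx=3,fy=3,interpolation=2))
```

```text
(no output)
```

View pics/s5.png

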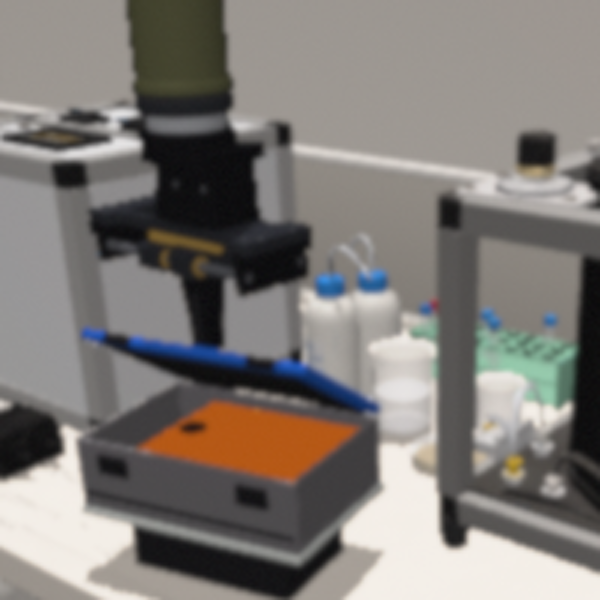

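The lid is about 30° from shut, and its free edge runs from (90,335). I'll finish closing it.

```bash
python3 -m handwheel '[[0,0.007,-0.001,0.013,0],[0,0.013,-0.003,0.026,0],[0,0.016,-0.004,0.038,0],[0,0.018,-0.005,0.046,0],[0,0.018,-0.005,0.052,0],[0,0.018,-0.005,0.056,0],[0,0.018,-0.005,0.058,0],[0,0.018,-0.005,0.058,0]]'
```

```text
time_s: 10.4
tool_pos: [0.494, 0.1328, 0.1432]
tool_rot: [180.0, -0.0, -180.0]
force: [-5.1, -1.2, 10.8]
grip_width: 0.0004
```

```bash
python3 -m handwheel '[[0,0,0,0.002,0],[0,0,0,0.004,0],[0,0,0,0.004,0]]'; python3 -m handwheel '[[0,0,0,-0.02,0],[0,0,0,-0.06,0],[0,0,0,-0.1,0],[0,0,0,-0.14,0],[0,0,0,-0.18,0],[0,0,0,-0.22,0],[0,0,0,-0.25,0],[0,0,0,-0.25,0],[0,0,0,-0.25,0]]'
```

```text
time_s: 10.7
tool_pos: [0.4941, 0.1328, 0.1429]
tool_rot: [179.9, -0.0, 180.0]
force: [-13.9, -4.3, 31.9]
grip_width: 0.001
time_s: 11.6
tool_pos: [0.4944, 0.1328, 0.3878]
tool_rot: [180.0, 0.1, 180.0]
force: [-0.6, 0.5, -0.8]
grip_width: 0.0005
```

Run:
```python
from h import *
from cell import *
b=read_camera("scene"); a=b[100:300,150:420]
cv2.imwrite("pics/s6.png",cv2.resize(a,None,fx=2.9,fy=2.9,interpolation=2))
t=read_camera("top"); cv2.imwrite("pics/t6.png",t)
C=np.array([.522,.1237]);H=.067;th=np.radians(12.8);c,s=np.cos(th),np.sin(th)
for X in(-.075,.075):
  for Y in (.11,-.11):
    q=proj("scene",np.r_[C+[X*c-Y*s,X*s+Y*c],H+.076]); print(X,Y,(q-[150,100])*2.9)
```

```text
-0.075 0.11 [ 72.94036754 236.81168266]
-0.075 -0.11 [286.49143858 281.54718151]
0.075 0.11 [173.47262228 182.16751229]
0.075 -0.11 [370.28027521 216.98930926]
```

View pics/s6.png

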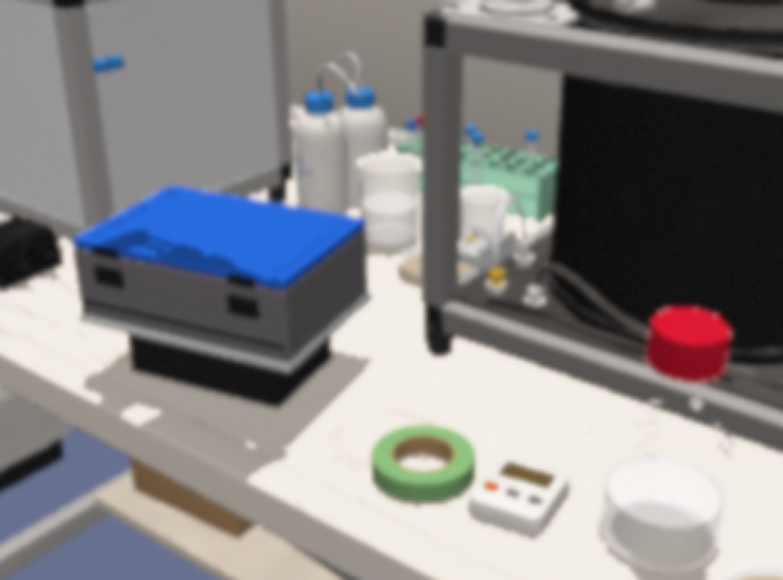

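View pics/t6.png

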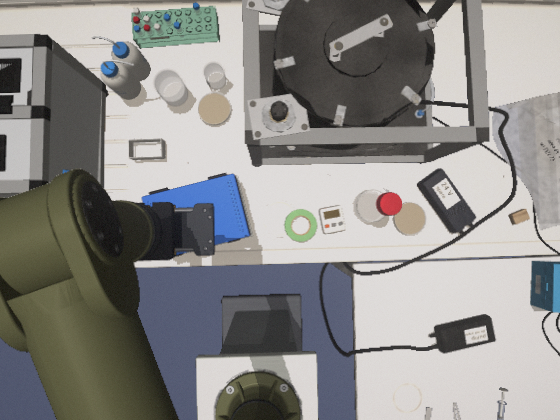

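The lid is shut. Its corners, at crop (77,240), (283,283), (172,187) and (362,222), match the predicted positions within a few crop pixels (2–3 mm). The tape, timer, bottle and petri dish are unmoved in the top view, and the robot is clear.

```bash
python3 -c "
from cell import *
print(get_obs()['time_s'],get_obs()['force']); print(sign_off())"
```

```text
11.7 [-0.07869201 -0.34159488  0.99692135]
the job is handed in; nothing more can be done
None
```

The case is closed and the job is handed in at 11.7 s. With the lid still open, I pushed the orange flap down using closed fingers. Then I went over and behind the blue lid and pushed it shut, never gripping anything.

- **Flap:** it reached its stop under about 31 N, with the fingertips at z = 0.124 m, the height expected when it is folded. Pictures taken before the lid was closed show it flat below the rim.
- **Lid:** it reached its stop under about 32 N at z = 0.143 m, the height expected when it is shut. In the last scene picture its corners sit where the closed lid should be, to within about 2–3 mm.
- **Surroundings:** the tape, timer, bottle and petri dish look unmoved in the last top view. The robot was about 0.24 m above the lid at hand-in, touching nothing.
- **Not checked:** the things inside the case can't be seen once it is shut. The syringe looked in place with the flap folded. The screwdriver and marker were last seen before the flap came down; nothing went into their compartment.

No check failed or disagreed beyond a 3–4 mm spread in the first rim-height measurements, which the contact heights settled.

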